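# Hold the spring clip open over the card

### The arm

A 6-joint arm with a two-finger parallel gripper is mounted at the origin on the work surface. World frame = base frame: x ahead of the robot, y to its left, z up, the work surface at z = 0. Lengths are in mm, angles in degrees, forces in N, time in s.
With the tool pointing down it reaches from about 300 to 850 mm from the base axis. Payload 4.2 kg.
Tool frame: the origin (TCP) lies at the centre of the arm's flange, where the gripper is bolted on; the fingertips stand 191 mm ahead of it and the grasp point (between the pads) lies 172 mm ahead of it; z points along the fingers, x is the direction in which the jaws open and shut, and the axes are right-handed (so a half turn about z gives the same grasp; the last joint's range is limited). The gripper opens to 91 mm and grips with 3 to 60 N. Pads are 32 mm wide; open, the fingers measure 118 mm over their backs; the gripper's body (76 mm by 178 mm) begins 60 mm behind the grasp point.
Start: joints at [-67.552, 18.312, 89.639, -0, 72.044, -1.146], TCP at [230.147, -526.93, 404.776] pointing down, gripper open.
Joint ranges: [-177.97, 177.97], [-48.28, 115.42], [12.27, 149.76], [-77.06, 257.06], [2.81, 150.46], [-146.56, 146.56]. Speed limits (degrees/s): [147.25, 147.25, 180, 180, 180, 180].

### API

Orientations are given as [roll, pitch, yaw] about the fixed x, y, z axes, in that order (R = Rz(yaw) Ry(pitch) Rx(roll)).
In Python, from workcell import telemetry, imaging, env gives the robot as it stands. The module is installed in compiled form; this text tells all that it offers.
- The arm moves only by the tool jog_arm, never from a script. Its argument "series" is a list of rows, each a list of 3 entries, a list of its own where there are three numbers: the shift along the world's x, y, z in mm, then the turn, a rotation vector about the world's x, y, z in rad, then the opening, from 0 (shut) to 1 (fully open). In form: [[[x, y, z], [ax, ay, az], jaw], ...]. A call has exactly 5 rows; each row is the pose to reach, as a shift and turn from the pose measured when the call began; what a row does not reach only later rows make up. A row lasts 1/12 s, in which the tool goes at most 41.7 mm and 7.16 degrees, less where a joint would pass 70% of its speed; a pose out of reach is approached as far as the arm can. A call with a gripper value outside its range is refused whole. The fingers move at their own pace and stop on an object; "squeeze" is the grip in N (left out, the last holds). Time passes only in rows, so rows that repeat a pose let the fingers close, or fill a call up. It gives the time, the measured TCP pose, the force and the opening at its end, in the units of the state.
- telemetry.state(): the state, without advancing time (a new reading comes with each control period).
- imaging.grab_frame(name): name is "side" or "top"; returns a dict with "pixels" (480x640x3 uint8, red, green, blue), "fov_y" (degrees; the focal length in pixels is half the picture's height over the tangent of half this angle, whatever the lens; pixels are square), "cx", "cy" (the principal point, pixels), "R" (3x3) and "t" (3): a world point X has camera coordinates R X + t. Camera axes: x right, y down, z forward; pixel columns grow to the right and rows downward; lengths in mm; the calibration is good to about 2 mm. A picture is of the moment at which its call begins. There is no depth.
- env.job_done(): hands the job in, once; it reports no verdict.
The state is a dict: "time_s": time; "qpos": joint angles; "qvel": joint speeds; "effort": joint torques, N m; "ee_pos": TCP position; "ee_rot": TCP orientation; "force": force on the tool from outside, world axes, zero at the start; "torque": the same for the moment, N m; "gripper_width": finger opening in mm.
Only numpy, scipy, OpenCV 4.12 (cv2) and the standard library are available. Lean on these libraries where they do the work, as an engineer would, in place of code of your own. Each camera call takes 0.05 s, during which the arm holds its last target.

### The job

On the front rim of the open carton sit two spring clips: squeeze the wider one open by its handles, lift it off and bring it, still squeezed open, over the middle of the top edge of the taller card, in line with that edge, so that its gaping jaws reach about 15 mm down on either side of the card without touching it. Finish there, still holding the clip wide open in the air, ready for a helper to slip a note in beside the card; leave the card stands, the other clip and everything else where they are.

Things in the scene. Friction and masses are not known exactly. Their poses are not given: they have to be found in the camera images.
- wide_clip: the wider of two dark steel spring clips (36 mm wide, about 60 g), upright, biting the rim of the carton's -x wall: jaws down, two handle plates up, each handle one piece with the jaw below it on the same side. Origin on its pivot pin, which runs along its y; while shut, z is up and x square to the rim. The frame belongs to one arm (+x) and leans 0.3 rad about y when the clip is held fully open
- wide_clip_grip (a point): place to pinch the wide clip from above, closing along its x: midway between the handles, 42 mm above the pivot (when shut). Shut, the handles splay in a V: 56 mm apart over the outer faces at their tops, 50 mm above the pivot; 33 mm apart 15 mm above the pivot. Squeezed fully they meet a stop: outer faces flat, upright, parallel, 24 mm apart, reaching 56 mm above the pivot
- wide_clip_pivot (a point): centre of the wide clip's pivot pin, 24 mm above the carton's rim at the start; the pin runs along its y. While the handles are squeezed the pivot may shift up to 6 mm down or up relative to the fingers
- wide_clip_jaw_far (a point): inner lower tip of the wide clip's jaw on the clip's +x side, middle of its width. Shut: 42 mm below the pivot, 18 mm below the rim. Fully open: 39 mm below the pivot, the two tips gaping about 29 mm
- wide_clip_jaw_near (a point): inner lower tip of the wide clip's other jaw, on its -x side
- wide_clip_arm (a joint): opening angle of the wide clip in rad: 0 shut on the rim, 0.6 fully gaping (stop). Squeezing the handles takes about 4 N at first, 9 N when fully open; about 20 N of grip holds it firmly on the stop. Springs shut when let go
- tall_card: stand with the taller card: dark steel base 70 (x) x 120 (y) x 10 mm, 0.9 kg, not fixed, carrying a stiff blank brown card upright, 4 mm thick (x), 120 mm wide (y), top edge 160 mm above the table. Origin under the base's centre, z up
- tall_card_top (a point): middle of the top edge of the taller card; the edge runs along y, the card's faces look along x
- low_card: a like stand with a lower card, top edge 100 mm above the table; leave alone
- carton: open white carton, 200 (x) x 280 (y) x 100 mm high, walls 5 mm, fixed, with goods in it; origin under its centre. The two clips sit on the rim of its -x wall, 60 mm either side of the middle
- narrow_clip: a like clip only 20 mm wide, on the same rim 120 mm from the wide one; origin on its pivot; leave alone
- water_a: clear water bottle, 60 mm diameter, 170 mm high, stands behind the cards; origin under its centre; leave alone
- water_b: a second water bottle of the same size; leave alone
- drink_can: plain metal drink can, 60 mm diameter, 110 mm high, in front of the carton and cards; leave alone
- paper_cup: empty brown paper cup, 76 mm across the rim, 90 mm high; origin under its centre; leave alone
- tape_roll: empty tape roll lying flat, 90 mm across, 35 mm high; leave alone
- marker: black marker pen lying on the table, 14 mm thick, 134 mm long; leave alone
Things that resemble listed ones, but are neither listed nor needed, are in the scene too. What is shaped like the wide_clip but blue or green is not meant.

How it is judged (in metres and radians):
On the way:
1. the wide clip, squeezed open, is lifted clear of the carton's rim (value of joint wide_clip_arm above 0.35 rad and height (world z) of wide_clip_pivot above 0.15 m and contact force between wide_clip and carton below 0.1 N and contact force between the fingers and wide_clip above 2 N), for 0.1 s.
At the end, for the whole second after the job is handed in: Fingers hold the wide clip open (over 0.4 rad, over 2 N), still, not touching the card (under 0.3 N); jaw tips either side of the taller card, 6 mm or more off its middle plane and 5 to 28 mm below its top edge; pivot within 20 mm of the edge's middle, in line within 0.25 rad (value of joint wide_clip_arm above 0.4 rad and ((x of wide_clip_jaw_far in the frame of tall_card_top above 0.006 m and x of wide_clip_jaw_near in the frame of tall_card_top below -0.006 m) or (x of wide_clip_jaw_far in the frame of tall_card_top below -0.006 m and x of wide_clip_jaw_near in the frame of tall_card_top above 0.006 m)) and z of wide_clip_jaw_far in the frame of tall_card_top between -0.028 and -0.005 m and z of wide_clip_jaw_near in the frame of tall_card_top between -0.028 and -0.005 m and y of wide_clip_pivot in the frame of tall_card_top between -0.02 and 0.02 m and angle between the y axis of wide_clip_pivot and the y axis of tall_card_top, either way round below 0.25 rad and contact force between the fingers and wide_clip above 2 N and contact force between wide_clip and tall_card below 0.3 N and linear speed of wide_clip below 0.03 m/s); the arm keeps its last pose, push and grip.
It fails at once if a card stand pushed away (more than 25 mm) (distance of any of tall_card, low_card from where it was at the start of the episode above 0.025 m).
It fails at once if the narrow clip disturbed (more than 25 mm) (distance of narrow_clip from where it was at the start of the episode above 0.025 m).
It fails at once if a bottle, can or cup moved (more than 25 mm) (distance of any of water_a, water_b, drink_can, paper_cup from where it was at the start of the episode above 0.025 m).
It fails at once if the tape roll or marker moved (more than 25 mm) (distance of any of tape_roll, marker from where it was at the start of the episode above 0.025 m).
It also fails if it takes over 38 s, if anything falls off the work surface, if the arm or the gripper's body presses on something with over 40 N, if the wrist force passes 120 N, or if a joint passes its speed limit or range.

## Working session

There is one attempt and no reset: what is moved stays moved. The work goes in short steps, Python scripts to look and compute and a tool call to move; the robot and the scene stay as the last step left them, time stands still between calls to the robot, and variables do not carry over. Pictures are saved under pics/ and viewed, and the job is handed in when it is done.

Besides the shell and the picture viewer there is one more tool, called after "Emit:" as a command line: name --argument value ..., lists and objects as JSON in quotes. jog_arm: Moves the arm, as the interface text tells. Its arguments: {"type":"object","properties":{"series":{"type":"array"},"squeeze":{"type":"number"}},"required":["series"]}

```bash
mkdir -p pics; cat > h.py <<'E'
import numpy as np, cv2
from workcell import telemetry, imaging, env
def grab(n):
    d=imaging.grab_frame(n); d['R']=np.array(d['R']);d['t']=np.array(d['t']).ravel(); d['f']=240/np.tan(np.radians(d['fov_y'])/2); return d
def save(d,fn,box=None,s=1):
    im=cv2.cvtColor(np.array(d['pixels']),cv2.COLOR_RGB2BGR)
    if box: im=im[box[1]:box[3],box[0]:box[2]]
    cv2.imwrite('pics/'+fn,cv2.resize(im,None,fx=s,fy=s,interpolation=cv2.INTER_CUBIC))
def ray(d,u,v):
    r=d['R'].T@np.array([(u-d['cx'])/d['f'],(v-d['cy'])/d['f'],1]); return -d['R'].T@d['t'], r/np.linalg.norm(r)
def onz(d,u,v,z):
    c,r=ray(d,u,v); return c+r*(z-c[2])/r[2]
def tri(d1,p1,d2,p2):
    c1,r1=ray(d1,*p1);c2,r2=ray(d2,*p2)
    s=np.linalg.lstsq(np.stack([r1,-r2],1),c2-c1,rcond=None)[0]
    a=c1+s[0]*r1;b=c2+s[1]*r2
    return (a+b)/2,np.linalg.norm(a-b)
def proj(d,X):
    c=d['R']@np.array(X)+d['t']; return np.array([d['f']*c[0]/c[2]+d['cx'],d['f']*c[1]/c[2]+d['cy']])
E
python3 - <<'E'
from h import *
import pickle
for n in('side','top'):
    d=grab(n);save(d,n+'0.png');pickle.dump(d,open(n+'0.pkl','wb'));print(n,d['fov_y'],d['cx'],d['cy'],(-d['R'].T@d['t']).round(),d['R'].round(2).tolist())
print(telemetry.state())
E
```

```text
side 49.26520051014442 316.01567390038974 243.79797175898818 [ 83. 624. 906.] [[-0.82, -0.58, -0.01], [-0.42, 0.6, -0.68], [0.4, -0.55, -0.73]]
top 47.09747785594084 319.17052525166514 244.92372985720746 [ 425.   57. 1148.] [[0.01, -1.0, 0.02], [-1.0, -0.01, -0.1], [0.1, -0.02, -0.99]]
{'time_s': 0.1, 'qpos': array([-6.75502928e+01,  1.83468971e+01,  8.96983089e+01, -5.08822251e-04,
        7.20416120e+01, -1.14499785e+00]), 'qvel': array([ 0.01789098, -0.05012459, -0.15238362, -0.062133  ,  0.0397116 ,
        0.02090641]), 'effort': array([ 6.73611212e-04, -4.13331199e+01, -2.32509649e+01,  7.29086087e-02,
        4.21907112e-02, -6.53818734e-05]), 'ee_pos': array([ 230.10605754, -526.79573786,  404.02245284]), 'ee_rot': array([-1.79998749e+02,  8.68103847e-02, -6.64051368e+01]), 'force': array([-0.42965503, -0.08528247, -0.34875525]), 'torque': array([ 0.0331306 , -0.07940659, -0.01569843]), 'gripper_width': 91.2582122950361}
```

View pics/side0.png

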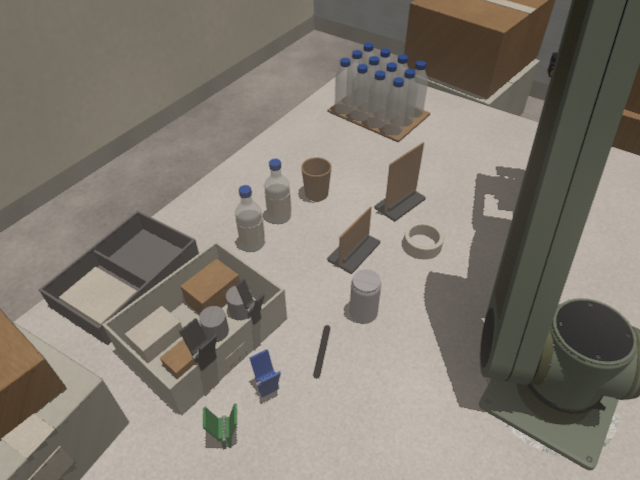

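View pics/top0.png

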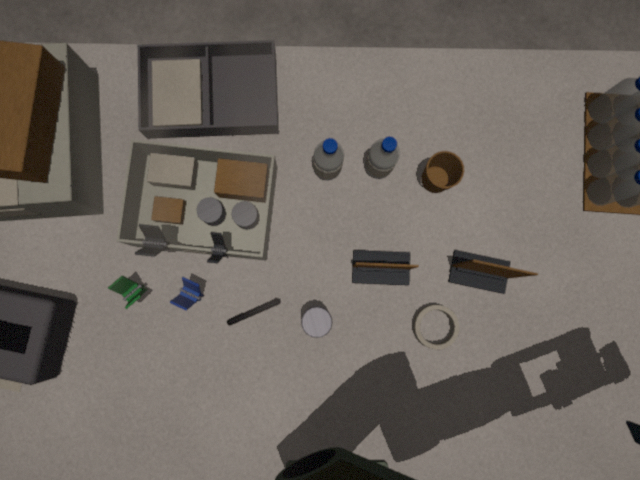

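The side view shows the carton with two dark clips on its front rim at about (205,343) and (250,300). The cards are at (355,235), low, and (404,180), tall. In the top view the clips are at (152,238) and (218,246), and the taller card at about (493,268). Enlarging next.

```bash
python3 - <<'E'
from h import *
import pickle
s=pickle.load(open('side0.pkl','rb'));t=pickle.load(open('top0.pkl','rb'))
save(s,'s_clip.png',(150,260,290,380),5.5);save(t,'t_clip.png',(110,200,270,310),5)
save(s,'s_card.png',(320,130,450,280),4);save(t,'t_card.png',(340,230,550,310),3.8)
E
```

```text
(no output)
```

View pics/s_clip.png

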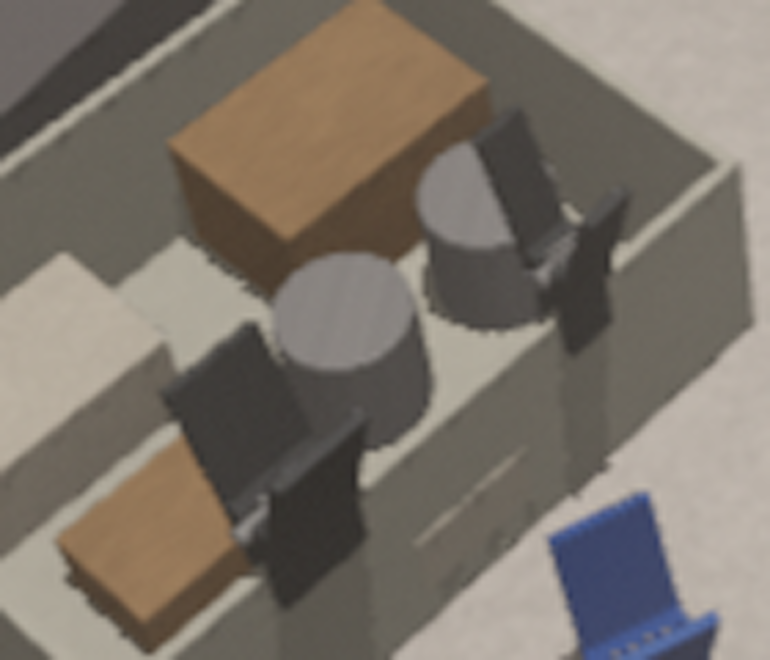

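View pics/t_clip.png

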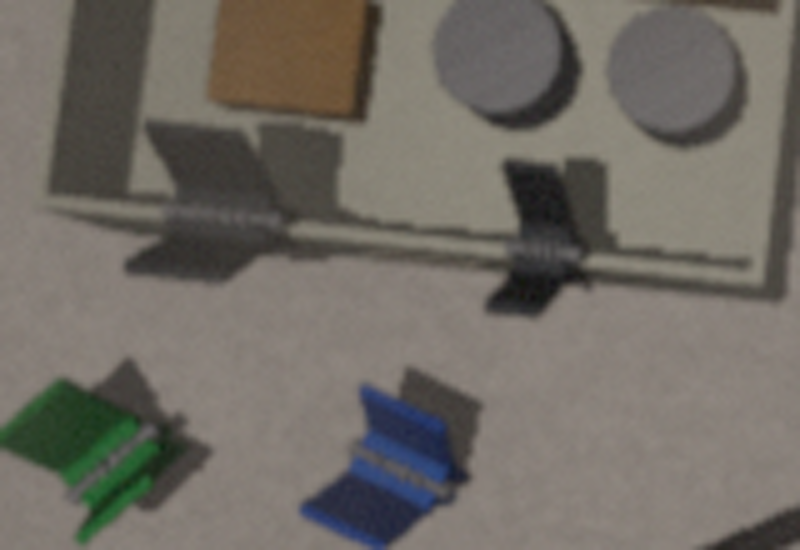

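View pics/s_card.png

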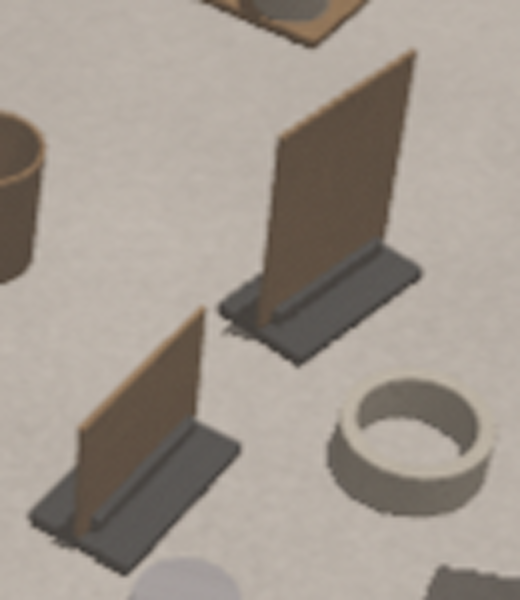

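View pics/t_card.png

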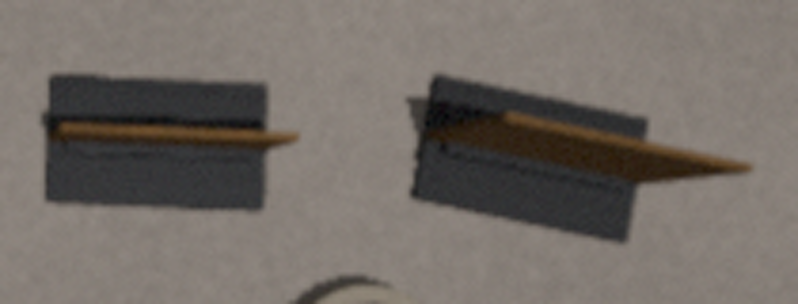

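```bash
python3 - <<'E'
from h import *
import pickle
s=pickle.load(open('side0.pkl','rb'));t=pickle.load(open('top0.pkl','rb'))
T=lambda x,y,k,ox,oy:(x/k+ox-0.5+0.5/k,y/k+oy-0.5+0.5/k)
tc=lambda x,y:T(x,y,5,110,200); sc=lambda x,y:T(x,y,5.5,150,260)
for n,a,b,z in [('cardL',T(505,113,3.8,340,230),T(280,137,4,320,130),160),('cardR',T(752,168,3.8,340,230),T(413,52,4,320,130),160),
 ('farL',tc(147,122),sc(165,390),174),('farR',tc(238,130),sc(250,322),174),('nearL',tc(125,270),sc(268,490),174),('nearR',tc(225,280),sc(365,415),174),
 ('nfarL',tc(505,160),sc(475,145),174),('nfarR',tc(550,163),sc(520,108),174)]:
    p,e=tri(t,a,s,b);print(n,'tri',p.round(1),round(e,1),'top@z',onz(t,*a,z).round(1),'side@z',onz(s,*b,z).round(1))
for n,q in [('pinL',tc(165,215)),('pinR',tc(285,222))]: print(n,onz(t,*q,124).round(1))
for n,q in [('rimL',tc(50,200)),('rimR',tc(765,262)),('rimA',tc(300,232)),('rimB',tc(490,250))]: print(n,onz(t,*q,100).round(1))
E
```

```text
cardL tri [ 498.2 -237.7  159.9] 0.4 top@z [ 498.3 -237.6  160. ] side@z [ 497.9 -237.8  160. ]
cardR tri [ 473.7 -355.6  157.8] 1.4 top@z [ 473.  -355.1  160. ] side@z [ 473.1 -352.3  160. ]
farL tri [556.4 360.2 174.3] 1.4 top@z [555.9 359.8 174. ] side@z [557.2 360.5 174. ]
farR tri [553.4 327.7 174.1] 0.3 top@z [553.3 327.6 174. ] side@z [553.6 327.7 174. ]
nearL tri [504.9 367.  174.2] 4.5 top@z [503.1 365.6 174. ] side@z [507.1 368.  174. ]
nearR tri [500.9 331.4 172.9] 2.4 top@z [499.9 330.3 174. ] side@z [501.4 332.4 174. ]
nfarL tri [544.1 233.8 170.9] 0.9 top@z [543.3 232.9 174. ] side@z [542.6 235.6 174. ]
nfarR tri [541.4 216.2 174.5] 2.2 top@z [542.4 217.  174. ] side@z [540.6 215.5 174. ]
pinL [527.8 367.4 124. ]
pinR [525.5 322.9 124. ]
rimL [535.6 418.4 100. ]
rimR [514.  146.5 100. ]
rimA [524.1 323.4 100. ]
rimB [517.8 251.1 100. ]
```

Candidates: dark clip at top-view (152,238), 36 mm wide by measurement; dark clip at (218,246), about 18 mm, so the narrow one; green (127,290) and blue (187,292), which are excluded. The enlarged crops confirm that (152,238) is the wide clip. Its centre is about (528,346) with yaw −4.7°, and its handles sit at z≈174 as expected. The tall card's middle is about (486,−296) with yaw −12° and a length of 120 mm. Starting to move.

Emit:
jog_arm --series '[[[12, 35, 6], [0, 0, 0.043], 1], [[24, 70, 12], [0, 0, 0.086], 1], [[36, 105, 18], [0, 0, 0.129], 1], [[48, 140, 24], [0, 0, 0.172], 1], [[60, 175, 30], [0, 0, 0.215], 1]]' --squeeze 20

```text
time_s: 0.52
ee_pos: [290.1, -350.1, 433.8]
ee_rot: [-180.0, 0.1, -54.0]
force: [0.9, 0.1, 0.4]
gripper_width: 91.2
```

Emit:
jog_arm --series '[[[12, 35, 0], [0, 0, 0.043], 1], [[24, 70, 0], [0, 0, 0.086], 1], [[36, 105, 0], [0, 0, 0.129], 1], [[48, 140, 0], [0, 0, 0.172], 1], [[60, 175, 0], [0, 0, 0.215], 1]]'

```text
time_s: 0.93
ee_pos: [350.0, -173.3, 433.7]
ee_rot: [-180.0, 0.2, -41.6]
force: [1.7, -0.1, 0.6]
gripper_width: 91.4
```

Emit:
jog_arm --series '[[[12, 35, 0], [0, 0, 0.043], 1], [[24, 70, 0], [0, 0, 0.086], 1], [[36, 105, 0], [0, 0, 0.129], 1], [[48, 140, 0], [0, 0, 0.172], 1], [[60, 175, 0], [0, 0, 0.215], 1]]'

```text
time_s: 1.35
ee_pos: [409.9, 3.6, 433.6]
ee_rot: [-180.0, 0.2, -29.1]
force: [-0.4, -0.4, -0.8]
gripper_width: 91.0
```

Emit:
jog_arm --series '[[[12, 35, 0], [0, 0, 0.043], 1], [[24, 70, 0], [0, 0, 0.086], 1], [[36, 105, 0], [0, 0, 0.129], 1], [[48, 140, 0], [0, 0, 0.172], 1], [[60, 175, 0], [0, 0, 0.215], 1]]'

```text
time_s: 1.77
ee_pos: [470.0, 180.5, 433.2]
ee_rot: [180.0, 0.2, -16.7]
force: [1.0, -0.4, 0.1]
gripper_width: 91.5
```

Emit:
jog_arm --series '[[[15, 41, 0], [0, 0, 0.052], 1], [[29, 82, 0], [0, 0, 0.104], 1], [[44, 123, 0], [0, 0, 0.156], 1], [[58, 165, 0], [0, 0, 0.209], 1], [[58, 165, -10], [0, 0, 0.209], 1]]'

```text
time_s: 2.18
ee_pos: [529.2, 350.8, 423.4]
ee_rot: [-179.7, 0.0, -4.4]
force: [0.5, -0.2, 0.0]
gripper_width: 91.2
```

```bash
python3 - <<'E'
from h import *
s=grab('side');t=grab('top');save(s,'s1.png',(130,160,330,400),2.5);save(t,'t1.png',(80,130,300,310),3.5)
print(telemetry.state()['ee_pos'],telemetry.state()['ee_rot'])
E
```

```text
[527.99244086 347.40058934 420.08417483] [179.79725954   0.40893042  -4.5693846 ]
```

View pics/s1.png

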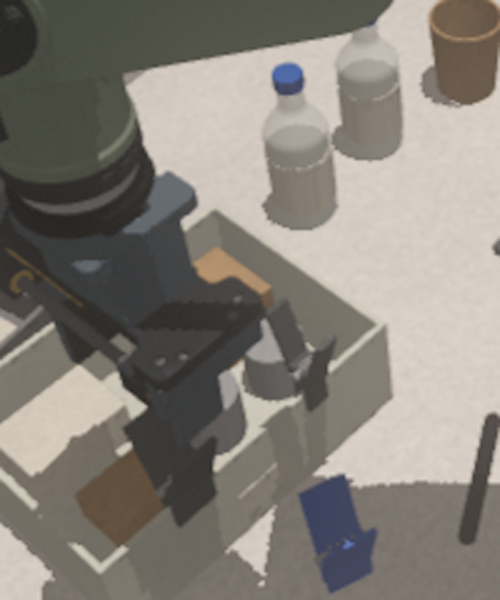

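View pics/t1.png

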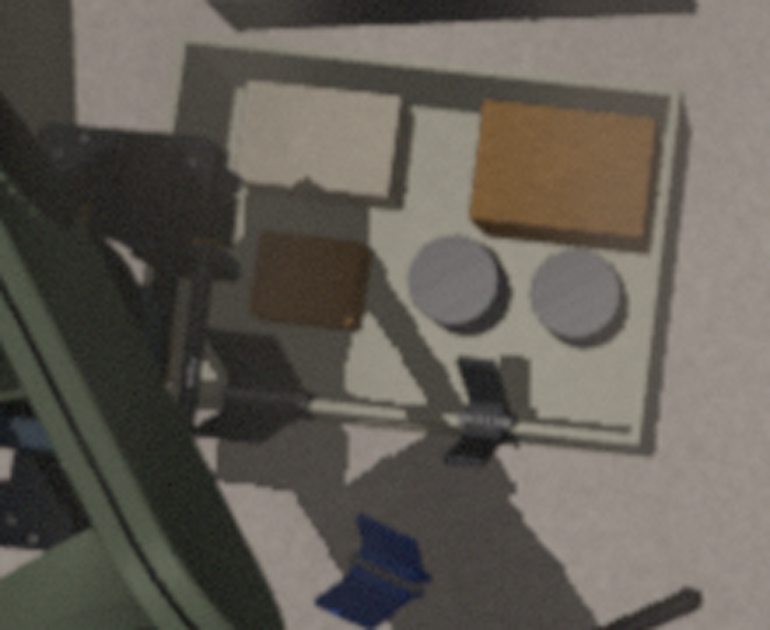

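The gripper hangs straight above the wide clip, at about (200,470) in the side crop. The narrow clip and goods are clear of it. Descending.

Emit:
jog_arm --series '[[[0, -1, -20], [0, 0, 0], 1], [[0, -1, -40], [0, 0, 0], 1], [[0, -1, -58], [0, 0, 0], 1], [[0, -1, -72], [0, 0, 0], 1], [[0, -1, -81], [0, 0, 0], 1]]'

```text
time_s: 2.7
ee_pos: [527.3, 344.4, 337.5]
ee_rot: [179.6, 0.6, -4.7]
force: [-0.4, -0.7, 0.3]
gripper_width: 91.2
```

```bash
python3 - <<'E'
from h import *
s=grab('side');save(s,'s2.png',(130,260,290,400),5)
d=telemetry.state();print(d['ee_pos'],d['ee_rot'],d['force'])
E
```

```text
[527.17275193 344.49860127 336.2792347 ] [179.57244538   0.66491367  -4.65789243] [-0.17645444 -0.33561396 -0.9446648 ]
```

View pics/s2.png

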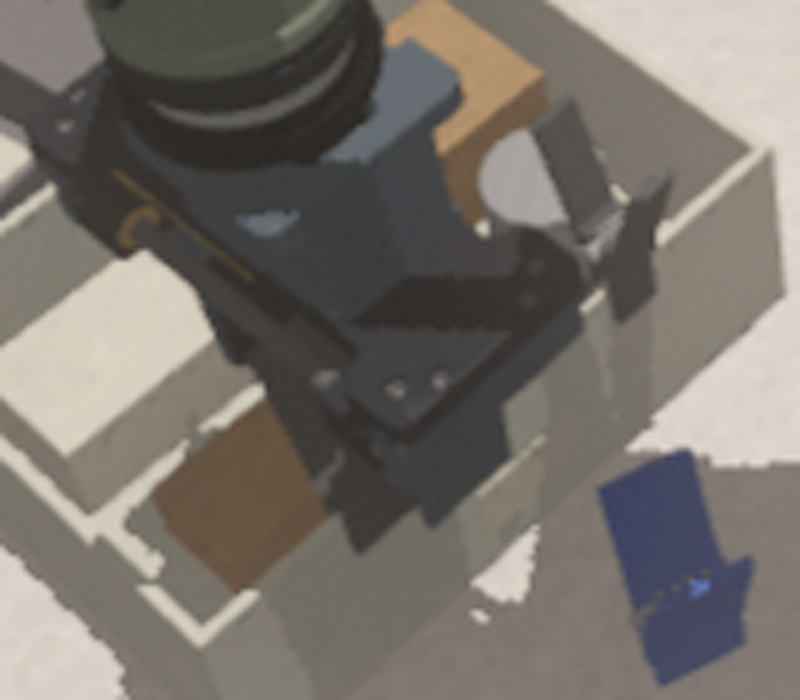

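The fingers straddle the clip's handles, with the near finger at about (435,480) in the crop. Closing.

Emit:
jog_arm --series '[[[1, 1, 2], [0, 0, 0], 0.8], [[1, 1, 2], [0, 0, 0], 0.6], [[1, 1, 2], [0, 0, 0], 0.5], [[1, 1, 2], [0, 0, 0], 0.4], [[1, 1, 2], [0, 0, 0], 0.3]]' --squeeze 20

```text
time_s: 3.17
ee_pos: [528.3, 345.5, 339.2]
ee_rot: [179.6, 0.6, -4.7]
force: [-0.7, 1.0, -0.7]
gripper_width: 60.8
```

Emit:
jog_arm --series '[[[0, 0, 0], [0, 0, 0], 0.2], [[0, 0, 0], [0, 0, 0], 0.1], [[0, 0, 0], [0, 0, 0], 0], [[0, 0, 0], [0, 0, 0], 0], [[0, 0, 0], [0, 0, 0], 0]]'

```text
time_s: 3.58
ee_pos: [528.2, 345.5, 339.1]
ee_rot: [179.6, 0.6, -4.7]
force: [0.5, -0.9, 0.2]
gripper_width: 27.4
```

Emit:
jog_arm --series '[[[0, 0, 0], [0, 0, 0], 0], [[0, 0, 0], [0, 0, 0], 0], [[0, 0, 0], [0, 0, 0], 0], [[0, 0, 0], [0, 0, 0], 0], [[0, 0, 0], [0, 0, 0], 0]]'

```text
time_s: 4.0
ee_pos: [528.2, 345.5, 339.0]
ee_rot: [179.6, 0.6, -4.7]
force: [-0.1, 0.3, 0.1]
gripper_width: 23.6
```

```bash
python3 - <<'E'
from h import *
s=grab('side');save(s,'s3.png',(130,260,290,400),5)
d=telemetry.state();print(d['ee_pos'],d['ee_rot'],d['force'],d['gripper_width'])
E
```

```text
[528.23353165 345.52975195 339.045411  ] [179.61444909   0.60666626  -4.65551367] [-0.55391857 -0.3165255  -0.14050289] 23.756039107526483
```

View pics/s3.png

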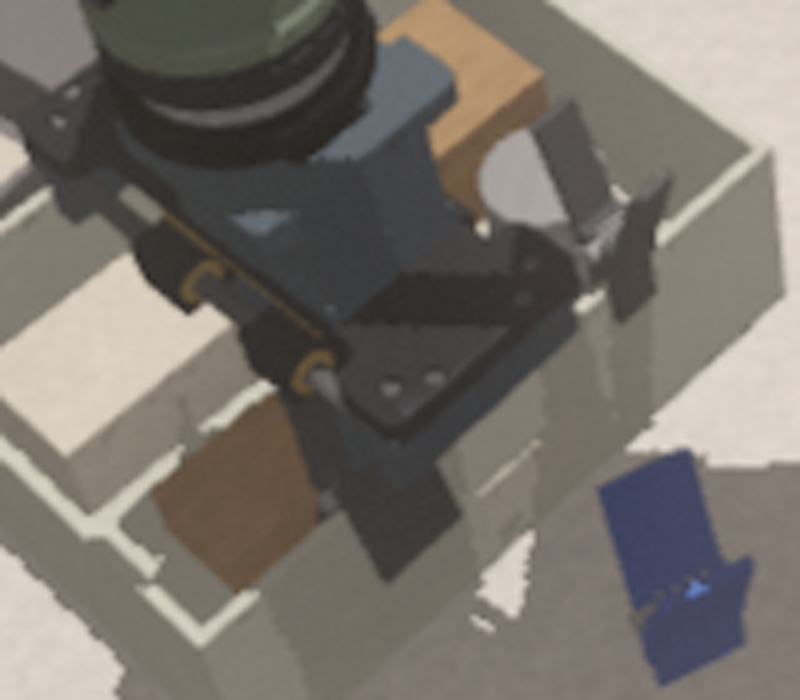

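The opening is 23.8 mm, so the clip is on its stop, and the near jaw shows swung out at (400,530). Lifting.

Emit:
jog_arm --series '[[[0, 0, 6], [0, 0, 0], 0], [[0, 0, 14], [0, 0, 0], 0], [[0, 0, 24], [0, 0, 0], 0], [[0, 0, 36], [0, 0, 0], 0], [[0, 0, 50], [0, 0, 0], 0]]'

```text
time_s: 4.47
ee_pos: [528.2, 345.5, 390.4]
ee_rot: [179.6, 0.6, -4.7]
force: [-0.1, -0.2, -0.9]
gripper_width: 23.5
```

Emit:
jog_arm --series '[[[0, 0, 15], [0, 0, 0], 0], [[0, 0, 30], [0, 0, 0], 0], [[0, 0, 45], [0, 0, 0], 0], [[0, 0, 55], [0, 0, 0], 0], [[0, 0, 60], [0, 0, 0], 0]]'

```text
time_s: 4.88
ee_pos: [528.2, 345.5, 453.1]
ee_rot: [179.8, 0.4, -4.7]
force: [0.7, 0.3, -0.3]
gripper_width: 24.0
```

```bash
python3 - <<'E'
from h import *
s=grab('side');save(s,'s4.png',(100,160,300,360),3)
d=telemetry.state();print(d['ee_pos'],d['ee_rot'],d['force'],d['gripper_width'])
E
```

```text
[528.19804693 345.51821346 453.10664127] [179.77333923   0.39780032  -4.65638012] [ 0.25295852 -0.12157062 -1.05365925] 23.72376637017408
```

View pics/s4.png

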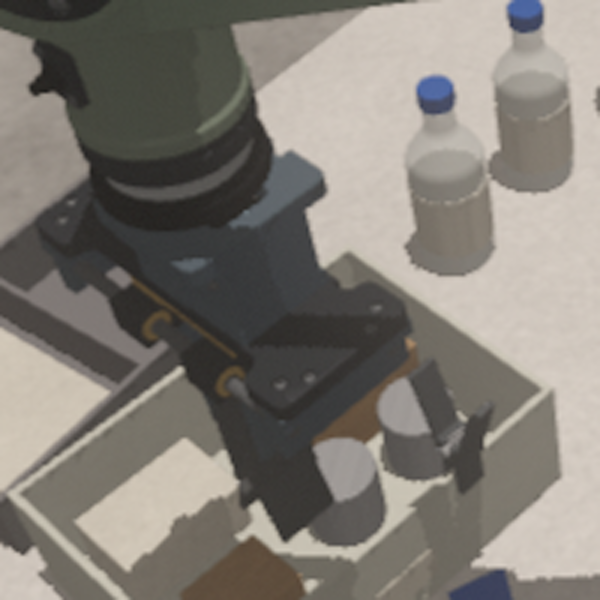

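The clip is off the rim and open; its jaw is at (290,500) in the crop, and the narrow clip is unmoved. Carrying it to the card.

Emit:
jog_arm --series '[[[-1, -15, 0], [0, 0, -0.004], 0], [[-3, -42, 0], [0, 0, -0.01], 0], [[-5, -75, 0], [0, 0, -0.016], 0], [[-8, -110, 0], [0, 0, -0.022], 0], [[-10, -145, 0], [0, 0, -0.03], 0]]'

```text
time_s: 5.35
ee_pos: [517.4, 198.6, 452.1]
ee_rot: [179.7, 0.5, -6.4]
force: [0.4, -0.6, -0.4]
gripper_width: 23.4
```

Emit:
jog_arm --series '[[[-2, -35, 0], [0, 0, -0.006], 0], [[-5, -70, 0], [0, 0, -0.013], 0], [[-7, -105, 0], [0, 0, -0.02], 0], [[-9, -140, 0], [0, 0, -0.026], 0], [[-11, -175, 0], [0, 0, -0.032], 0]]'

```text
time_s: 5.77
ee_pos: [505.2, 21.4, 451.4]
ee_rot: [179.6, 0.6, -8.2]
force: [-0.1, -0.3, -0.5]
gripper_width: 23.9
```

Emit:
jog_arm --series '[[[-2, -35, 0], [0, 0, -0.006], 0], [[-5, -70, 0], [0, 0, -0.013], 0], [[-7, -105, 0], [0, 0, -0.02], 0], [[-9, -140, 0], [0, 0, -0.026], 0], [[-11, -175, 0], [0, 0, -0.032], 0]]'

```text
time_s: 6.18
ee_pos: [492.9, -155.7, 450.8]
ee_rot: [179.6, 0.7, -10.1]
force: [0.5, 0.4, -0.9]
gripper_width: 23.3
```

Emit:
jog_arm --series '[[[-2, -35, 0], [0.002, -0.003, -0.008], 0], [[-4, -70, 0], [0.004, -0.006, -0.016], 0], [[-6, -105, 0], [0.006, -0.01, -0.024], 0], [[-7, -130, 0], [0.007, -0.012, -0.032], 0], [[-7, -140, 0], [0.007, -0.012, -0.032], 0]]'

```text
time_s: 6.6
ee_pos: [484.6, -299.1, 449.6]
ee_rot: [-179.9, 0.2, -12.2]
force: [-0.4, 0.6, -0.6]
gripper_width: 24.0
```

Emit:
jog_arm --series '[[[0, 0, 0], [0, 0, 0], 0], [[0, 0, 0], [0, 0, 0], 0], [[0, 0, 0], [0, 0, 0], 0], [[0, 0, 0], [0, 0, 0], 0], [[0, 0, 0], [0, 0, 0], 0]]'

```text
time_s: 7.02
ee_pos: [484.7, -297.8, 449.8]
ee_rot: [-179.9, 0.2, -12.1]
force: [-0.5, -1.4, -0.0]
gripper_width: 23.9
```

```bash
python3 - <<'E'
from h import *
s=grab('side');t=grab('top');save(s,'s5.png',(310,60,510,260),3);save(t,'t5.png',(400,180,600,330),4);save(t,'t5f.png')
d=telemetry.state();print(d['ee_pos'],d['ee_rot'],d['force'],d['gripper_width'])
E
```

```text
[ 484.73191186 -298.10586362  449.831627  ] [-179.88698431    0.18821395  -12.06956523] [-0.05240304  0.30002067  0.38824594] 23.67839587268646
```

View pics/s5.png

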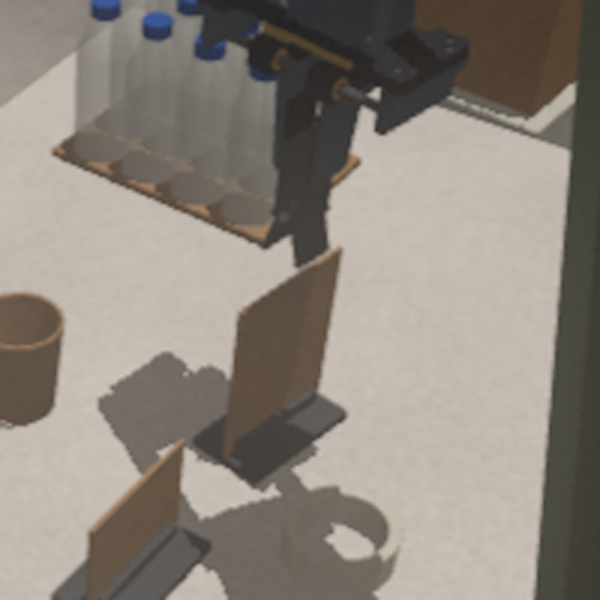

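View pics/t5.png

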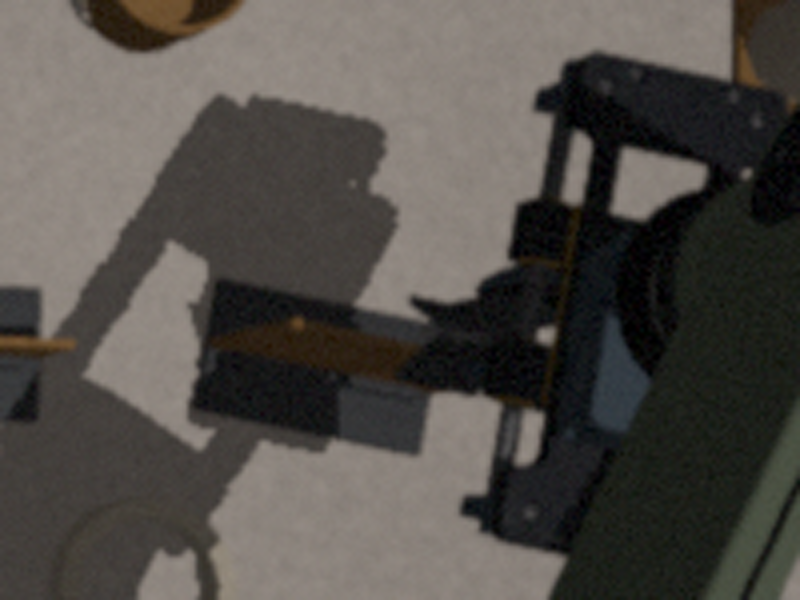

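The clip hangs above the card with its near jaw at (310,240) in the side crop. I want to measure the jaw tips before lowering, so I'm enlarging.

```bash
python3 - <<'E'
from h import *
import pickle
s=grab('side');t=grab('top');save(s,'s6.png',(380,80,450,160),7.5);save(t,'t6.png',(480,235,570,300),8.5)
pickle.dump((s,t),open('p6.pkl','wb'))
# gain up
for f in('s6','t6'):
    im=cv2.imread(f'pics/{f}.png');cv2.imwrite(f'pics/{f}b.png',np.clip(255*(im/255.)**0.5,0,255).astype('uint8'))
E
```

```text
(no output)
```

View pics/s6b.png

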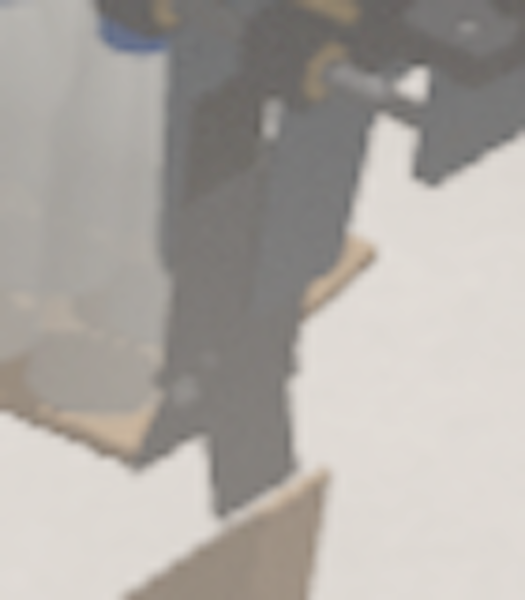

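View pics/t6b.png

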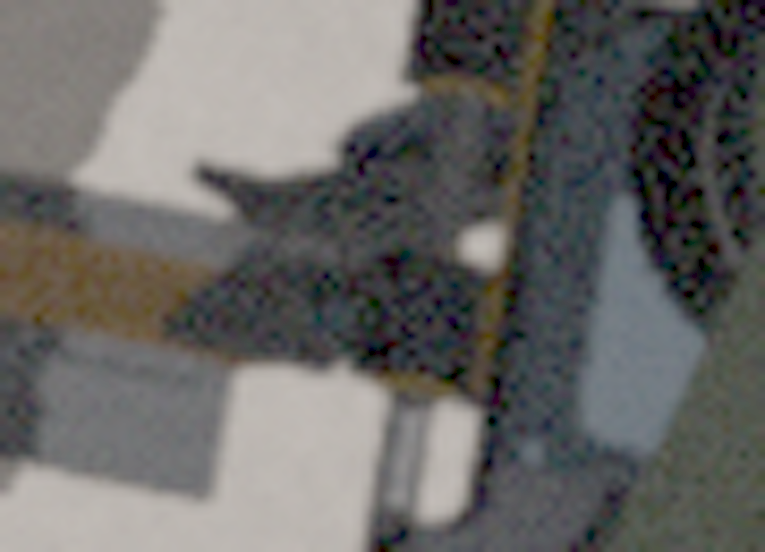

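```bash
python3 - <<'E'
from h import *
import pickle
s,t=pickle.load(open('p6.pkl','rb'))
T=lambda x,y,k,ox,oy:(x/k+ox-0.5+0.5/k,y/k+oy-0.5+0.5/k)
S=lambda x,y:T(x,y,7.5,380,80);P=lambda x,y:T(x,y,8.5,480,235)
M=np.array([485.7,-296,160]);a=np.radians(-11.9);R=np.array([[np.cos(a),-np.sin(a),0],[np.sin(a),np.cos(a),0],[0,0,1]])
for n,p,q in[('far',P(200,165),S(135,468)),('near',P(165,328),S(218,518))]:
    X,e=tri(t,p,s,q);print(n,X.round(1),round(e,1),'card frame',(R.T@(X-M)).round(1))
# predicted from tcp
d=telemetry.state();e=d['ee_pos'];from scipy.spatial.transform import Rotation as Ro
r=Ro.from_euler('xyz',d['ee_rot'],degrees=True).as_matrix()
for h in(208,214,220):
    pv=e+r@[0,18,h] ; pv2=e+r@[0,-18,h]; print(h,pv.round(1),pv2.round(1),(R.T@(pv-M)).round(1),(R.T@(pv2-M)).round(1))
    print(' side px pin end',(7.5*(proj(s,pv2)-[380,80])).round(),(7.5*(proj(s,pv)-[380,80])).round())
E
```

```text
far [ 506.  -282.8  190. ] 0.1 card frame [17.2 17.1 30. ]
near [ 472.6 -274.2  190.7] 0.9 card frame [-17.3  18.7  30.7]
208 [ 480.4 -315.5  241.7] [ 487.9 -280.3  241.8] [ -1.2 -20.2  81.7] [-1.1 15.8 81.8]
 side px pin end [201. 344.] [280. 296.]
214 [ 480.3 -315.5  235.7] [ 487.9 -280.3  235.8] [ -1.2 -20.2  75.7] [-1.1 15.8 75.8]
 side px pin end [198. 361.] [278. 313.]
220 [ 480.3 -315.5  229.7] [ 487.9 -280.3  229.8] [ -1.2 -20.2  69.7] [-1.1 15.8 69.8]
 side px pin end [196. 378.] [275. 330.]
```

Triangulated jaw tips in the card frame are x=+17.2 and −17.3, y centre about 0, and 30 mm above the edge. The gap and its centring match the description. I need to go down 45 mm.

Emit:
jog_arm --series '[[[0, 0, -4], [0, 0, 0], 0], [[0, 0, -10], [0, 0, 0], 0], [[0, 0, -16], [0, 0, 0], 0], [[0, 0, -21], [0, 0, 0], 0], [[0, 0, -24], [0, 0, 0], 0]]'

```text
time_s: 7.63
ee_pos: [484.6, -298.4, 424.5]
ee_rot: [-179.9, 0.3, -12.1]
force: [-0.1, 0.6, -0.3]
gripper_width: 23.9
```

Emit:
jog_arm --series '[[[0, 0, 0], [0, 0, 0], 0], [[0, 0, 0], [0, 0, 0], 0], [[0, 0, 0], [0, 0, 0], 0], [[0, 0, 0], [0, 0, 0], 0], [[0, 0, 0], [0, 0, 0], 0]]'

```text
time_s: 8.05
ee_pos: [484.6, -298.5, 424.8]
ee_rot: [-179.9, 0.3, -12.1]
force: [-0.4, -0.2, -0.3]
gripper_width: 23.4
```

```bash
python3 - <<'E'
from h import *
import pickle
s=grab('side');t=grab('top');save(s,'s7.png',(370,90,450,170),7);save(t,'t7.png',(460,230,560,300),7.5)
pickle.dump((s,t),open('p7.pkl','wb'))
for f in('s7','t7'):
    im=cv2.imread(f'pics/{f}.png');cv2.imwrite(f'pics/{f}b.png',np.clip(255*(im/255.)**0.5,0,255).astype('uint8'))
d=telemetry.state();print(d['ee_pos'],d['ee_rot'],d['force'],d['gripper_width'])
E
```

```text
[ 484.56373322 -298.42422701  424.72202257] [-179.86297222    0.26368236  -12.0990456 ] [-0.69259259 -0.44867674 -1.31370564] 23.710791722283325
```

View pics/s7b.png

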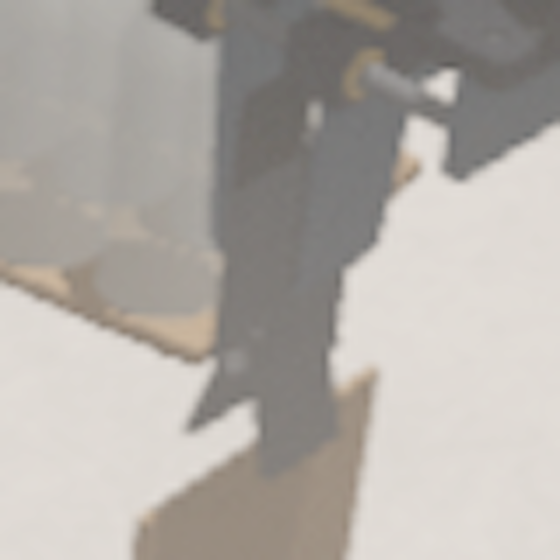

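View pics/t7b.png

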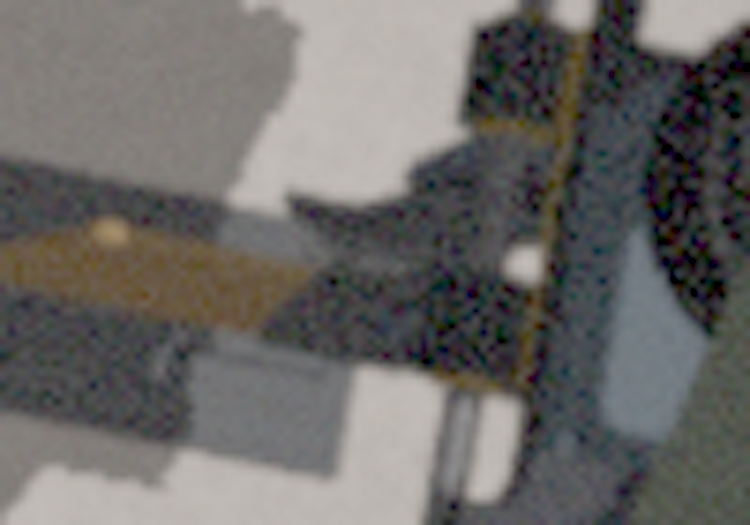

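The jaws sit symmetrically about the card plane: far tip at (190,430) and near tip at (265,472) in the side crop. They are about 5 mm above the edge with no force. Going down the last 20 mm.

Emit:
jog_arm --series '[[[0, 0, -3], [0, 0, 0], 0], [[0, 0, -8], [0, 0, 0], 0], [[0, 0, -13], [0, 0, 0], 0], [[0, 0, -17], [0, 0, 0], 0], [[0, 0, -20], [0, 0, 0], 0]]'

```text
time_s: 8.57
ee_pos: [484.5, -298.3, 403.8]
ee_rot: [-179.8, 0.3, -12.1]
force: [0.3, 0.1, -0.1]
gripper_width: 23.6
```

Emit:
jog_arm --series '[[[0, 0, 0], [0, 0, 0], 0], [[0, 0, 0], [0, 0, 0], 0], [[0, 0, 0], [0, 0, 0], 0], [[0, 0, 0], [0, 0, 0], 0], [[0, 0, 0], [0, 0, 0], 0]]'

```text
time_s: 8.98
ee_pos: [484.5, -298.4, 404.0]
ee_rot: [-179.8, 0.3, -12.1]
force: [-0.1, 1.0, -0.9]
gripper_width: 23.4
```

```bash
python3 - <<'E'
from h import *
import pickle
s=grab('side');t=grab('top');save(s,'s8.png',(370,100,450,180),7);save(t,'t8.png',(460,230,560,300),7.5)
pickle.dump((s,t),open('p8.pkl','wb'))
for f in('s8','t8'):
    im=cv2.imread(f'pics/{f}.png');cv2.imwrite(f'pics/{f}b.png',np.clip(255*(im/255.)**0.5,0,255).astype('uint8'))
d=telemetry.state();print(d['ee_pos'],d['ee_rot'],d['force'],d['gripper_width'])
E
```

```text
[ 484.47948818 -298.35747763  403.96595732] [-179.84746488    0.30967771  -12.09904066] [-0.01997034 -0.23600845 -1.07783423] 23.484249537238256
```

View pics/s8b.png

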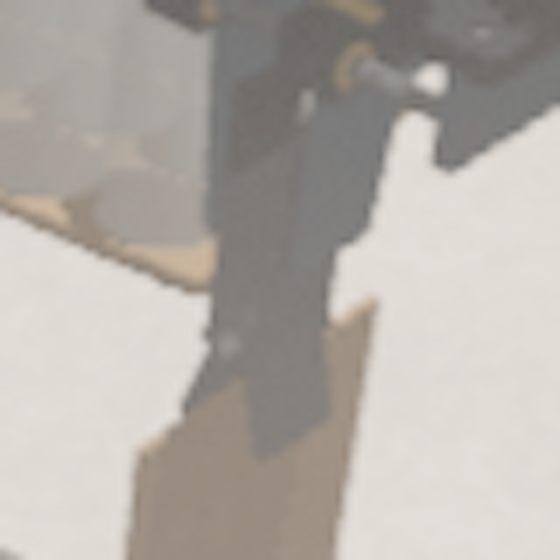

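View pics/t8b.png

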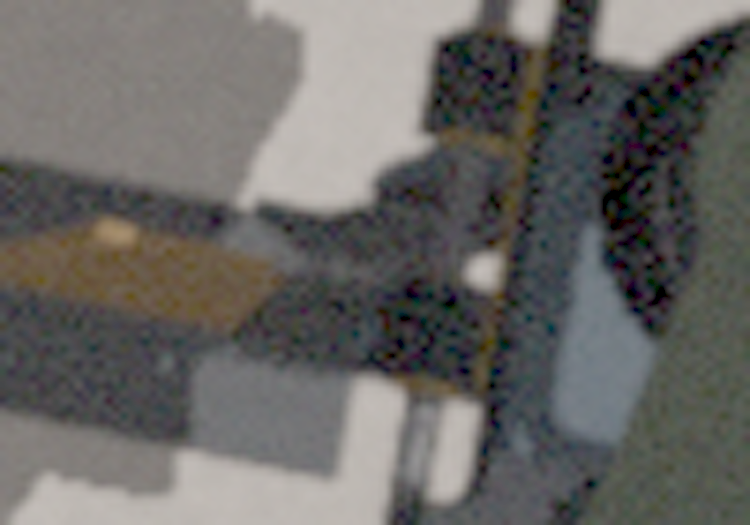

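```bash
python3 - <<'E'
from h import *
import pickle
s,t=pickle.load(open('p8.pkl','rb'))
T=lambda x,y,k,ox,oy:(x/k+ox-0.5+0.5/k,y/k+oy-0.5+0.5/k)
S=lambda x,y:T(x,y,7,370,100);P=lambda x,y:T(x,y,7.5,460,230)
M=np.array([485.7,-296,160]);a=np.radians(-11.9);R=np.array([[np.cos(a),-np.sin(a),0],[np.sin(a),np.cos(a),0],[0,0,1]])
for n,p,q in[('near',P(238,328),S(262,460)),('cardL',P(97,225),S(140,452))]:
    X,e=tri(t,p,s,q);print(n,X.round(1),round(e,1),'card frame',(R.T@(X-M)).round(1))
q=P(257,208);print('far@144',(R.T@(onz(t,*q,144)-M)).round(1))
print(env.job_done()); print(telemetry.state()['gripper_width'])
E
```

```text
near [ 473.7 -278.   140.5] 1.6 card frame [-15.5  15.2 -19.5]
cardL [ 498.  -237.8  159.2] 0.0 card frame [ 0.1 59.5 -0.8]
far@144 [ 14.6  17.6 -16. ]
the job is handed in; nothing more can be done
None
the job is handed in; nothing more can be done
```

I handed the job in at about 9 s with the wide clip held open over the middle of the taller card's top edge. I squeezed it onto its stop at a 23.5–23.9 mm opening and lifted it straight off the rim. Then I carried it over the card and lowered it 46 mm.

Last checks before handing in:
- **Jaws:** in the card frame the near jaw tip is at x ≈ −15.5 mm and the far one at about +14.6 mm. These are on the outer edges; the inner faces are a little closer to the card.
- **Depth:** the tips are about 16 mm below the card's top edge by the arm's reading. Triangulating the near tip gave −19.5 mm with a 1.6 mm ray gap. The two disagree by about 4 mm, but both are inside 5–28 mm.
- **Alignment:** the tool's yaw is −12.1° against the card's −11.9°. By triangulation the clip is within about 3 mm of the middle of the edge.
- **Contact:** the wrist force stayed at noise level, about 1 N, so it cannot confirm the 0.3 N touch limit. In the pictures the jaws stand clear of the card.
- **Other things:** the card's corner measured within 1 mm of its starting position. After the lift the narrow clip looked unmoved. I did not re-measure the other objects, but the arm passed well above them.

The job was handed in with no verdict shown.

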